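Issue the coupling from behind the jars

TASK

Issue the brass coupling from the back of the stock bay: first stand all three parts jars (red, blue and yellow lids) upright in the black side tray, and only when all three are there stand the brass coupling upright in the green issue tray. Then put each jar back, upright and centred on the pad of its own colour; never knock a jar over, and leave the silver coupling where it is.

Things in the scene. Friction and masses are not known exactly. Their poses are not given: they have to be found in the camera images.
- jar_red_center (a point): Red parts jar: upright round white plastic jar, 54 mm in diameter and 110 mm tall, about 0.25 kg, straight sides, with a red screw lid (top 25 mm) and red bands on its label. The point is its centre, 55 mm above its foot; z points up along the jar. It starts on the red pad.
- jar_blue_center (a point): Blue parts jar: upright round white plastic jar, 54 mm in diameter and 110 mm tall, about 0.25 kg, straight sides, with a blue screw lid (top 25 mm) and blue bands on its label. The point is its centre, 55 mm above its foot; z points up along the jar. It starts on the blue pad.
- jar_yellow_center (a point): Yellow parts jar: upright round white plastic jar, 54 mm in diameter and 110 mm tall, about 0.25 kg, straight sides, with a yellow screw lid (top 25 mm) and yellow bands on its label. The point is its centre, 55 mm above its foot; z points up along the jar. It starts on the yellow pad.
- brass_center (a point): Brass-coloured pipe coupling standing on end in the stock bay, behind the three jars (on the side away from the robot) and hemmed in by them: round, 50 mm tall, about 0.2 kg; its middle 22 mm is a collar 38 mm in diameter, its ends are 32 mm in diameter. The point is its centre, 25 mm above its foot; z points up.
- steelc_center (a point): Silver-coloured coupling of the same shape and size as the brass one, standing in a front corner of the stock bay, the corner left or right. Not wanted: it stays where it is. The point is its centre, 25 mm above its foot. The bay is a shallow grey tray, 200 x 290 mm, floor 6 mm above the bench, side walls 24 mm and far wall 36 mm high, open to the robot.
- pad_red: Red round pad, 72 mm in diameter and 3 mm thick, fixed on the floor of the stock bay: the place of the red-lidded jar. Origin at the centre of its underside, 3 mm below the face that the jar stands on. The pads' places are swapped from start to start, 90 to 136 mm apart. Its x axis points along the bay's depth, away from the robot.
- pad_blue: Blue round pad, 72 mm in diameter and 3 mm thick, fixed on the floor of the stock bay: the place of the blue-lidded jar. Origin at the centre of its underside, 3 mm below the face that the jar stands on. The pads' places are swapped from start to start, 90 to 136 mm apart. Its x axis points along the bay's depth, away from the robot.
- pad_yellow: Yellow round pad, 72 mm in diameter and 3 mm thick, fixed on the floor of the stock bay: the place of the yellow-lidded jar. Origin at the centre of its underside, 3 mm below the face that the jar stands on. The pads' places are swapped from start to start, 90 to 136 mm apart. Its x axis points along the bay's depth, away from the robot.
- side_tray: Side tray: empty black tray fixed on the bench to the left or right of the bay, 270 mm (its x) by 120 mm (its y), rim 16 mm high, walls and floor 4 mm thick; room for three jars in a row along x. Origin at the centre of its underside (the inner floor is 4 mm higher).
- issue_tray: Issue tray: empty green tray fixed on the bench on the other side of the bay, 160 mm (its x) by 150 mm (its y), rim 22 mm high, walls and floor 4 mm thick. Origin at the centre of its underside (the inner floor is 4 mm higher).
Mind the look-alikes: they are no part of the job. There is more than one size of the part that bears jar_blue_center; the job needs the middle-sized.

How it is judged:
By the outcome, as a careful person would: the job done as asked, in the order asked, and still so for the second after the job is handed in, with the robot touching nothing.
It also fails if it takes over 141 s, if anything falls off the work surface, if the arm or the gripper's body presses on something with over 40 N, if the wrist force passes 120 N, or if a joint passes its speed limit or range.

ROBOT

A 6-joint arm with a two-finger parallel gripper is mounted at the origin on the work surface. World frame = base frame: x ahead of the robot, y to its left, z up, the work surface at z = 0. Lengths are in m, angles in rad, forces in N, time in s.
With the tool pointing down it reaches from about 0.425 to 0.95 m from the base axis. Payload 3.5 kg.
Tool frame: the origin (TCP) lies midway between the tips of the shut fingers; the grasp point (between the pads) lies ctrl.grasp_offset behind it (ctrl.grasp_offset is the distance from the TCP to the grasp point, in m); x points along the fingers, y is the direction in which the jaws open and shut, and the axes are right-handed (so a half turn about x gives the same grasp; the last joint's range is limited). The gripper opens to 85 mm and grips with 20 to 120 N. Pads are 22 mm wide; open, the fingers measure 114 mm over their backs; the gripper's body (76 mm by 85 mm) begins 54 mm behind the grasp point. The pads swing forward as they close: fully open they stand 13 mm farther back than shut.
Start: joints at [1.092, 0.286, 1.577, -0, 1.279, -0.15], TCP at [0.218, 0.639, 0.192] pointing down, gripper open.
Joint ranges: [-2.77, 2.77], [-0.9, 2.22], [0.21, 2.48], [-1.53, 4.67], [0.24, 2.81], [-2.84, 2.84]. Speed limits (rad/s): [2.79, 2.79, 3.14, 3.14, 3.14, 3.14].

INTERFACE

Orientations are given as a unit quaternion [x, y, z, w].
In Python, from plant import readout, read_camera, sign_off, ctrl gives the robot as it stands.
- The arm moves only by the tool drive_tool, never from a script. Its argument "steps" is a list of rows, each a list of 5 numbers: the shift along the tool's x, y, z in cm, then the turn about the tool's x in degrees, then the opening, from 0 (shut) to 1 (fully open). A call has 1 to 10 rows; each row shifts and turns the commanded pose from where the row before left it, along the tool's axes as they then stand; what a row does not reach is not made up. A row lasts 1/10 s, in which the tool goes at most 50 mm and 8.59 degrees, less where a joint would pass 70% of its speed; a pose out of reach is approached as far as the arm can. A call is refused whole if a number of a shift passes 5 or a number of a turn 8.59, either way. A call with a gripper value outside its range is refused whole. The fingers move at their own pace and stop on an object; "force" is the grip in N (left out, the last holds). Time passes only in rows, so rows that do not move let the fingers close. It gives the time, the measured TCP pose, the force and the opening at its end, in the units of the state.
- readout.get_state(): the state, without advancing time (a new reading comes with each control period).
- read_camera(name): name is "side" or "top" or "wrist"; returns a dict with "frame" (420x560x3 uint8, red, green, blue), "vertical_fov" (degrees; the focal length in pixels is half the picture's height over the tangent of half this angle, whatever the lens; pixels are square), "cx", "cy" (the principal point, pixels), "eye" and "orientation" of the camera in the world. Camera axes: x right, y up, looking along -z (the intrinsics and any distortion apply to the point x, -y, -z); pixel columns grow to the right and rows downward; lengths in m; the calibration is good to about 2 mm. A picture is of the moment at which its call begins. There is no depth.
- sign_off(): hands the job in, once; it reports no verdict.
The state is a dict: "time": time; "qpos": joint angles; "dq": joint speeds; "joint_efforts": joint torques, N m; "eef_pos": TCP position; "tcp_rot": TCP orientation; "contact_force": force on the tool from outside, world axes, zero at the start; "wrist_torque": the same for the moment, N m; "opening": opening from 0.0 (shut) to 1.0 (fully open).
Only numpy, scipy, OpenCV 4.12 (cv2) and the standard library are available. Lean on these libraries where they do the work, as an engineer would, in place of code of your own. Each camera call takes 0.05 s, during which the arm holds its last target. There are 200 camera calls.

## Working session

There is one attempt and no reset: what is moved stays moved. The work goes in short steps, Python scripts to look and compute and a tool call to move; the robot and the scene stay as the last step left them, time stands still between calls to the robot, and variables do not carry over. Pictures are saved under pics/ and viewed, about 12 in all and at most 16, crops included, and the job is handed in when it is done.

Besides the shell and the picture viewer there is one more tool, called after "Call:" as a command line: name --pt "numbers of a row" for each row, then --argument value for the rest. drive_tool: Moves the arm, as the interface text tells. Its arguments: {"type":"object","properties":{"steps":{"type":"array","items":{"type":"array","items":{"type":"number"}}},"force":{"type":"number"}},"required":["steps"]}

```bash
mkdir -p pics; ls; cat > h.py <<'E'
import numpy as np,cv2
from scipy.spatial.transform import Rotation as R
from plant import readout, read_camera, sign_off, ctrl
def snap(n,f=None):
    c=read_camera(n)
    if f: cv2.imwrite('pics/'+f,c['frame'][:,:,::-1])
    return c
def ray(c,u,v):
    h=c['frame'].shape[0]; F=h/2/np.tan(np.radians(c['vertical_fov'])/2)
    d=np.array([(u-c['cx'])/F,-(v-c['cy'])/F,-1.])
    return np.array(c['eye']),R.from_quat(c['orientation']).apply(d)
def at(c,u,v,z):
    e,d=ray(c,u,v); return e+d*(z-e[2])/d[2]
E
python3 - <<'E'
from h import *
for n in('top','side','wrist'):
    c=snap(n,n+'0.png'); print({k:v for k,v in c.items() if k!='frame'})
print(readout.get_state(),ctrl.grasp_offset)
E
```

```text
pics
{'vertical_fov': 42.939126834684565, 'cx': 273.15979816660746, 'cy': 213.23524271911612, 'eye': array([ 0.49422167, -0.0300991 ,  1.1304838 ]), 'orientation': array([-0.04728173,  0.03024779,  0.70639033, -0.70559352])}
{'vertical_fov': 54.51630054114906, 'cx': 278.63397179965233, 'cy': 208.08028995765716, 'eye': array([ 0.26053505, -0.40560982,  0.67522953]), 'orientation': array([ 0.32096699, -0.11776598, -0.34117267,  0.87562125])}
{'vertical_fov': 67.82765779110665, 'cx': 277.75669404633487, 'cy': 207.77684548961102, 'eye': array([0.1378972 , 0.66560689, 0.37170488]), 'orientation': array([-0.13596323, -0.09557497,  0.57376248,  0.80198257])}
{'time': 0.15, 'qpos': array([ 1.09199720e+00,  2.87038552e-01,  1.57784448e+00,  8.64310369e-06,
        1.27861353e+00, -1.49991053e-01]), 'dq': array([ 0.00106374, -0.00275148, -0.00409991, -0.00078674,  0.00127887,
       -0.00059256]), 'joint_efforts': array([ 3.98119910e-04, -4.06608796e+01, -2.93141717e+01, -1.28798447e-04,
        3.92634713e-03, -5.13093099e-06]), 'eef_pos': array([0.21765696, 0.63832176, 0.19081204]), 'tcp_rot': array([ 0.11508982,  0.69778268, -0.11636828,  0.6973608 ]), 'contact_force': array([ 0.48257786,  0.21524759, -0.00464077]), 'wrist_torque': array([-0.02641804, -0.00418264,  0.04967762]), 'opening': 1.0024634798448802} 0.0187
```

View pics/top0.png

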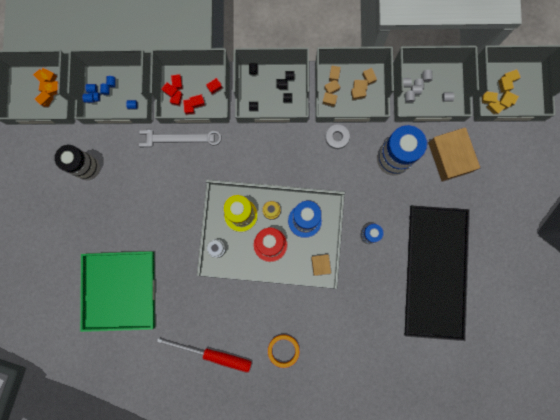

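View pics/side0.png

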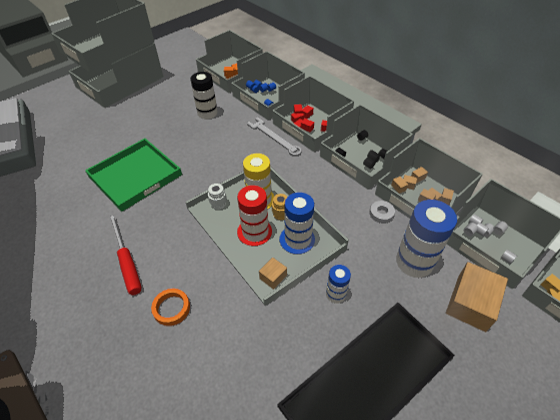

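```bash
python3 - <<'E'
from h import *
a=cv2.imread('pics/top0.png'); cv2.imwrite('pics/crop0.png',cv2.resize(a[175:295,190:350],None,fx=5,fy=5,interpolation=cv2.INTER_CUBIC))
cv2.imwrite('pics/wr.png',cv2.imread('pics/wrist0.png'))
E
```

```text
(no output)
```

View pics/crop0.png

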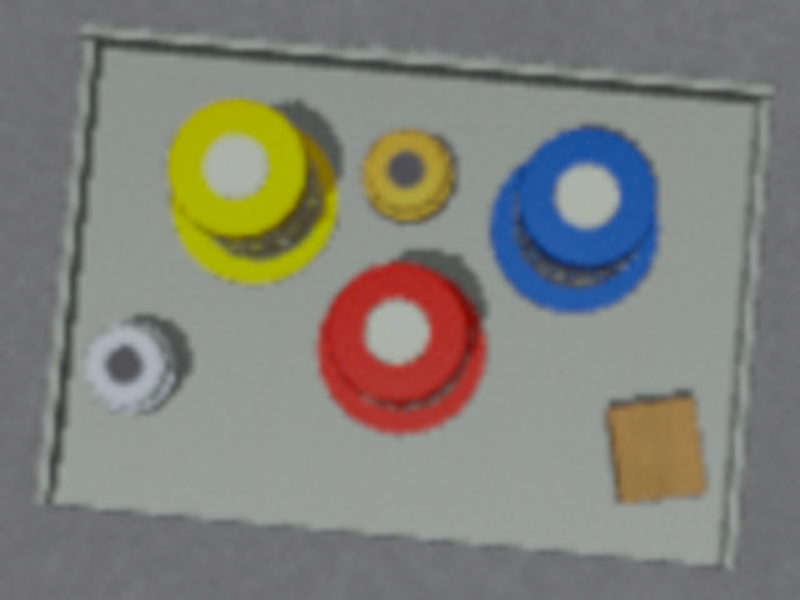

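```bash
python3 - <<'E'
from h import *
c=snap('top')
f=lambda x,y,z:at(c,(x+.5)/5-.5+190,(y+.5)/5-.5+175,z)
for n,x,y,z in[('jy',237,168,.119),('jr',397,332,.119),('jb',588,196,.119),('br',407,169,.056),('st',125,365,.056),('py',254,200,.009),('pr',403,349,.009),('pb',574,228,.009),('block',655,450,.02)]:print(n,f(x,y,z).round(4))
for n,P,z in[('side',[(411,206),(469,210),(465,339),(405,335)],.016),('issue',[(81,253),(154,251),(155,329),(81,330)],.022),('bay',[(208,182),(343,193),(335,288),(199,275)],.03)]:
    p=np.array([at(c,*q,z) for q in P]);print(n,p.mean(0).round(4),p[:,:2].round(3).tolist())
s=readout.get_state();print(R.from_quat(s['tcp_rot']).as_matrix().round(3),s['eef_pos'])
E
```

```text
jy [0.6155 0.0635 0.119 ]
jr [0.5527 0.0022 0.119 ]
jb [ 0.6044 -0.0705  0.119 ]
br [6.225e-01 2.000e-04 5.600e-02]
st [0.5432 0.1139 0.056 ]
py [0.615  0.0663 0.009 ]
pr [0.5519 0.0032 0.009 ]
pb [ 0.6029 -0.0689  0.009 ]
block [ 0.5095 -0.1014  0.02  ]
side [ 0.4951 -0.3419  0.016 ] [[0.632, -0.291], [0.623, -0.411], [0.359, -0.393], [0.367, -0.272]]
issue [0.4563 0.3187 0.022 ] [[0.534, 0.398], [0.538, 0.245], [0.378, 0.239], [0.376, 0.392]]
bay [0.5723 0.0009 0.03  ] [[0.682, 0.133], [0.657, -0.149], [0.462, -0.13], [0.488, 0.149]]
[[-0.001  0.323  0.946]
 [-0.001  0.946 -0.323]
 [-1.    -0.001 -0.   ]] [0.21773324 0.63842431 0.191044  ]
```

View pics/wrist0.png

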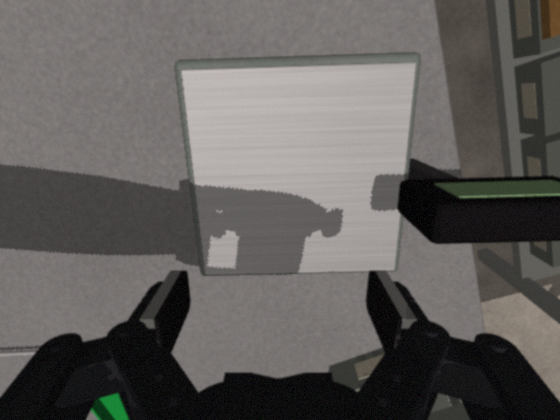

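```bash
cat >> h.py <<'E'
def go(x,y,z,ang=85.,P=None):
    "shift in tool axes (cm) AFTER turning to ang, and the turn (deg) to be made first"
    s=readout.get_state(); p=s['eef_pos'] if P is None else np.array(P)
    M=R.from_quat(s['tcp_rot']).as_matrix(); a=np.degrees(np.arctan2(M[1,1],M[0,1]))
    t=np.radians(ang); d=np.array([x,y,z])-p
    ty=np.array([np.cos(t),np.sin(t),0]); tz=np.array([np.sin(t),-np.cos(t),0])
    print('turn',round(a-ang,2),'shift cm x %.2f y %.2f z %.2f'%(-100*d[2],100*d@ty,100*d@tz),'n',round(np.abs(d).max()/.05,1),'t',round(s['time'],1),'q',s['qpos'].round(2))
E
python3 - <<'E'
from h import *
go(.5525,.0025,.215)
E
```

```text
turn -13.84 shift cm x -2.40 y -60.43 z 38.89 n 12.7 t 0.2 q [ 1.09  0.29  1.58  0.    1.28 -0.15]
```

Call:
drive_tool --pt "-1.2 0 0 -6.92 1" --pt "-1.2 0 0 -6.92 1" --pt "0 -3.4 2.1 0 1" --pt "0 -3.4 2.1 0 1" --pt "0 -3.4 2.1 0 1" --pt "0 -3.4 2.1 0 1" --pt "0 -3.4 2.1 0 1" --pt "0 -3.4 2.1 0 1" --pt "0 -3.4 2.1 0 1" --pt "0 -3.4 2.1 0 1" --force 50

```text
time: 1.2
eef_pos: [0.3619, 0.3517, 0.2158]
tcp_rot: [0.031, 0.706, -0.031, 0.706]
contact_force: [0.5, -0.2, 1.2]
opening: 1.002
```

Call:
drive_tool --pt "0 -3.4 2.1 0 1" --pt "0 -3.4 2.1 0 1" --pt "0 -3.4 2.1 0 1" --pt "0 -3.4 2.1 0 1" --pt "0 -3.4 2.1 0 1" --pt "0 -3.4 2.1 0 1" --pt "0 -3.4 2.1 0 1" --pt "0 -3.0 2.1 0 1" --pt "0 0 0 0 1" --pt "0 0 0 0 1"

```text
time: 2.2
eef_pos: [0.5055, 0.0711, 0.2156]
tcp_rot: [0.032, 0.707, -0.031, 0.706]
contact_force: [0.2, 0.3, -0.3]
opening: 1.005
```

```bash
python3 - <<'E'
from h import *
snap('wrist','w1.png');go(.5525,.0025,.215)
E
```

```text
turn -0.02 shift cm x 0.06 y -6.49 z 5.31 n 1.4 t 2.2 q [-0.06 -0.1   1.95  0.    1.29 -1.54]
```

View pics/w1.png

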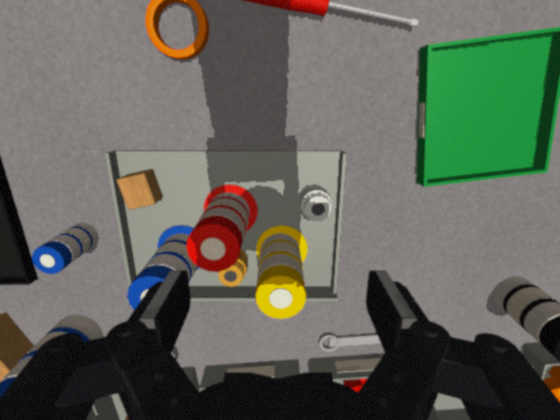

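```bash
python3 - <<'E'
from h import *
c=snap('wrist')
for u,v in((212,248),(281,298),(147,296)):print(at(c,u,v,.119).round(4))
go(.5525,.0025,.165)
go(.5525,.0025,.068)
E
```

```text
[0.5531 0.0021 0.119 ]
[0.6167 0.0649 0.119 ]
[ 0.602  -0.0741  0.119 ]
turn 0.04 shift cm x 5.07 y -6.54 z 5.33 n 1.4 t 2.3 q [-0.06 -0.1   1.95  0.    1.29 -1.54]
turn 0.04 shift cm x 14.77 y -6.54 z 5.33 n 3.0 t 2.3 q [-0.06 -0.1   1.95  0.    1.29 -1.54]
```

Call:
drive_tool --pt "0 -2.2 1.8 0 1" --pt "0 -2.2 1.8 0 1" --pt "0 -2.14 1.73 0 1" --pt "2.0 0 0 0 1" --pt "3.0 0 0 0 1" --pt "3.0 0 0 0 1" --pt "3.0 0 0 0 1" --pt "2.5 0 0 0 1" --pt "1.27 0 0 0 1" --pt "0 0 0 0 1"

```text
time: 3.3
eef_pos: [0.5512, 0.0031, 0.0663]
tcp_rot: [0.031, 0.708, -0.03, 0.705]
contact_force: [-0.7, -0.6, 0.3]
opening: 1.0
```

Call:
drive_tool --pt "0 0 0 0 0.3" --pt "0 0 0 0 0.3" --pt "0 0 0 0 0.3" --pt "0 0 0 0 0.3" --pt "0 0 0 0 0.3"

```text
time: 3.8
eef_pos: [0.555, 0.0017, 0.0708]
tcp_rot: [0.031, 0.705, -0.031, 0.708]
contact_force: [-0.2, 2.2, 5.5]
opening: 0.602
```

```bash
python3 - <<'E'
from h import *
snap('side','s1.png');print(readout.get_state()['opening'])
go(.577,-.348,.215);go(.577,-.348,.063)
E
```

```text
0.5972022646031866
turn -0.01 shift cm x -14.42 y -34.64 z 5.23 n 7.0 t 3.9 q [-0.18  0.15  1.97  0.    1.01 -1.66]
turn -0.01 shift cm x 0.78 y -34.64 z 5.23 n 7.0 t 3.9 q [-0.18  0.15  1.97  0.    1.01 -1.66]
```

View pics/s1.png

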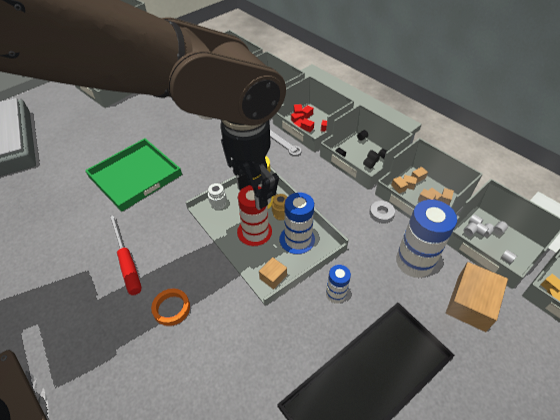

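Call:
drive_tool --pt "-1.0 0 0 0 0.3" --pt "-2.5 0 0 0 0.3" --pt "-3 0 0 0 0.3" --pt "-3 0 0 0 0.3" --pt "-3 0 0 0 0.3" --pt "-2 0 0 0 0.3" --pt "0 -1.5 0.24 0 0.3" --pt "0 -3 0.4 0 0.3" --pt "0 -3 0.5 0 0.3" --pt "0 -3 0.5 0 0.3"

```text
time: 4.85
eef_pos: [0.5588, -0.1057, 0.211]
tcp_rot: [0.031, 0.708, -0.031, 0.705]
contact_force: [-0.0, 0.3, -2.7]
opening: 0.598
```

Call:
drive_tool --pt "0 -3 0.5 0 0.3" --pt "0 -3 0.5 0 0.3" --pt "0 -3 0.5 0 0.3" --pt "0 -3 0.5 0 0.3" --pt "0 -3 0.5 0 0.3" --pt "0 -3 0.5 0 0.3" --pt "0 -3 0.4 0 0.3" --pt "0 -2.16 0.4 0 0.3" --pt "0 0 0 0 0.3" --pt "0 0 0 0 0.3"

```text
time: 5.85
eef_pos: [0.5764, -0.3385, 0.2108]
tcp_rot: [0.032, 0.708, -0.03, 0.705]
contact_force: [-0.1, 0.2, -2.5]
opening: 0.598
```

```bash
python3 - <<'E'
from h import *
snap('side','s2.png');s=readout.get_state();print(s['opening'],s['contact_force'],s['eef_pos'])
go(.577,-.348,.063)
E
```

```text
0.6027032578039294 [-0.5098851  -0.36837608 -1.91391448] [ 0.57678122 -0.33784535  0.21134839]
turn -0.03 shift cm x 14.83 y -1.01 z 0.11 n 3.0 t 5.9 q [-0.68  0.26  1.57  0.    1.31 -2.16]
```

View pics/s2.png

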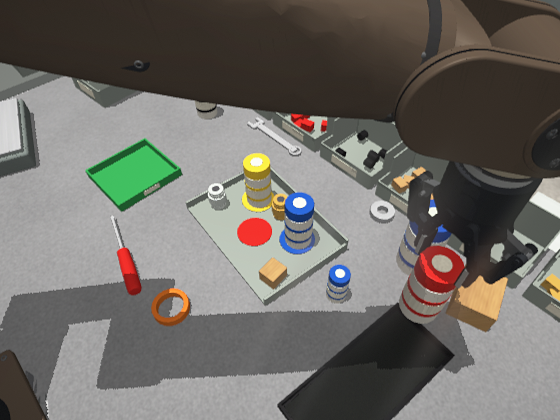

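Call:
drive_tool --pt "1.5 -0.5 0.1 0 0.3" --pt "3 -0.5 0 0 0.3" --pt "3 0 0 0 0.3" --pt "3 0 0 0 0.3" --pt "2 0 0 0 0.3" --pt "1 0 0 0 0.3" --pt "0.6 0 0 0 0.3" --pt "0.2 0 0 0 0.3" --pt "0 0 0 0 0.3" --pt "0 0 0 0 0.3"

```text
time: 6.9
eef_pos: [0.5788, -0.3489, 0.0718]
tcp_rot: [0.03, 0.706, -0.031, 0.707]
contact_force: [-0.3, -0.1, -2.8]
opening: 0.596
```

Call:
drive_tool --pt "0.3 0 0 0 0.3" --pt "0 0 0 0 0.3" --pt "0 0 0 0 0.3"

```text
time: 7.2
eef_pos: [0.578, -0.3483, 0.0674]
tcp_rot: [0.031, 0.706, -0.031, 0.706]
contact_force: [0.5, 0.0, -1.9]
opening: 0.594
```

Call:
drive_tool --pt "0.2 0 0 0 0.3" --pt "0 0 0 0 0.3" --pt "0 0 0 0 0.3"

```text
time: 7.5
eef_pos: [0.5783, -0.3485, 0.0659]
tcp_rot: [0.031, 0.706, -0.031, 0.707]
contact_force: [-0.2, 0.2, 2.0]
opening: 0.6
```

Call:
drive_tool --pt "0 0 0 0 1" --pt "0 0 0 0 1" --pt "0 0 0 0 1" --pt "0 0 0 0 1" --pt "-1.5 0 0 0 1" --pt "-3 0 0 0 1" --pt "-3 0 0 0 1" --pt "-3 0 0 0 1" --pt "-3 0 0 0 1" --pt "-1.5 0 0 0 1"

```text
time: 8.5
eef_pos: [0.5793, -0.3493, 0.2206]
tcp_rot: [0.029, 0.704, -0.032, 0.708]
contact_force: [0.5, -1.0, 0.6]
opening: 0.999
```

Call:
drive_tool --pt "0 3 0 0 1" --pt "0 4.5 0 0 1" --pt "0 4.5 0 0 1" --pt "0 4.5 0 0 1" --pt "0 4.5 0 0 1" --pt "0 4.5 0 0 1" --pt "0 4.5 0 0 1" --pt "0 4.5 0 0 1" --pt "0 4.5 0 0 1" --pt "0 2.4 0.2 0 1"

```text
time: 9.5
eef_pos: [0.6155, 0.0674, 0.2153]
tcp_rot: [0.03, 0.707, -0.03, 0.706]
contact_force: [0.4, -0.5, -0.7]
opening: 1.002
```

Call:
drive_tool --pt "0 0 0 0 1" --pt "0 0 0 0 1"

```text
time: 9.7
eef_pos: [0.6158, 0.0641, 0.215]
tcp_rot: [0.03, 0.707, -0.031, 0.706]
contact_force: [-0.1, -0.6, -0.8]
opening: 1.006
```

```bash
python3 - <<'E'
from h import *
go(.616,.0642,.068)
E
```

```text
turn 0.07 shift cm x 14.70 y 0.01 z 0.02 n 2.9 t 9.7 q [-0.06  0.15  1.7  -0.    1.3  -1.54]
```

Call:
drive_tool --pt "2 0 0 0 1" --pt "3 0 0 0 1" --pt "3 0 0 0 1" --pt "3 0 0 0 1" --pt "2.5 0 0 0 1" --pt "1.2 0 0 0 1" --pt "0 0 0 0 1" --pt "0 0 0 0 1"

```text
time: 10.5
eef_pos: [0.6169, 0.0632, 0.0693]
tcp_rot: [0.031, 0.706, -0.031, 0.707]
contact_force: [0.2, 0.6, -0.0]
opening: 1.002
```

Call:
drive_tool --pt "0 0 0 0 0.3" --pt "0 0 0 0 0.3" --pt "0 0 0 0 0.3" --pt "0 0 0 0 0.3" --pt "0 0 0 0 0.3"

```text
time: 11.0
eef_pos: [0.6178, 0.064, 0.0706]
tcp_rot: [0.031, 0.705, -0.031, 0.708]
contact_force: [-1.2, -0.1, 6.3]
opening: 0.602
```

Call:
drive_tool --pt "-1.0 0 0 0 0.3" --pt "-2.5 0 0 0 0.3" --pt "-3 0 0 0 0.3" --pt "-3 0 0 0 0.3" --pt "-3 0 0 0 0.3" --pt "-2 0 0 0 0.3" --pt "0 0 0 0 0.3"

```text
time: 11.7
eef_pos: [0.6174, 0.064, 0.2166]
tcp_rot: [0.031, 0.704, -0.031, 0.708]
contact_force: [1.2, -0.2, -2.7]
opening: 0.601
```

Call:
drive_tool --pt "0 -2 -0.4 0 0.3" --pt "0 -3.4 -0.7 0 0.3" --pt "0 -3.4 -0.7 0 0.3" --pt "0 -3.4 -0.7 0 0.3" --pt "0 -3.4 -0.7 0 0.3" --pt "0 -3.4 -0.7 0 0.3" --pt "0 -3.4 -0.7 0 0.3" --pt "0 -3.4 -0.7 0 0.3" --pt "0 -3.4 -0.7 0 0.3" --pt "0 -3.4 -0.7 0 0.3"

```text
time: 12.7
eef_pos: [0.519, -0.2552, 0.2102]
tcp_rot: [0.032, 0.708, -0.03, 0.705]
contact_force: [0.1, -0.0, -2.2]
opening: 0.597
```

Call:
drive_tool --pt "0 -3.4 -0.7 0 0.3" --pt "0 -3.4 -0.7 0 0.3" --pt "0 -2.1 -0.4 0 0.3" --pt "0 0 0 0 0.3" --pt "0 0 0 0 0.3" --pt "0 0 0 0 0.3"

```text
time: 13.3
eef_pos: [0.495, -0.3406, 0.2117]
tcp_rot: [0.031, 0.707, -0.03, 0.706]
contact_force: [0.1, -0.7, -3.4]
opening: 0.597
```

```bash
python3 - <<'E'
from h import *
go(.4955,-.342,.066)
E
```

```text
turn 0.05 shift cm x 14.57 y -0.14 z 0.07 n 2.9 t 13.3 q [-0.77  0.11  1.74  0.    1.29 -2.26]
```

Call:
drive_tool --pt "1.5 -0.1 0 0 0.3" --pt "3 0 0 0 0.3" --pt "3 0 0 0 0.3" --pt "3 0 0 0 0.3" --pt "2 0 0 0 0.3" --pt "1 0 0 0 0.3" --pt "0.6 0 0 0 0.3" --pt "0.4 0 0 0 0.3" --pt "0 0 0 0 0.3" --pt "0 0 0 0 0.3"

```text
time: 14.3
eef_pos: [0.4958, -0.3436, 0.0695]
tcp_rot: [0.03, 0.706, -0.031, 0.707]
contact_force: [0.5, 1.2, -3.7]
opening: 0.601
```

Call:
drive_tool --pt "0.4 0 0 0 0.3" --pt "0 0 0 0 0.3" --pt "0 0 0 0 0.3"

```text
time: 14.6
eef_pos: [0.4961, -0.3442, 0.0657]
tcp_rot: [0.03, 0.706, -0.032, 0.707]
contact_force: [1.2, -1.5, 0.3]
opening: 0.599
```

Call:
drive_tool --pt "0 0 0 0 1" --pt "0 0 0 0 1" --pt "0 0 0 0 1" --pt "0 0 0 0 1" --pt "-1.5 0 0 0 1" --pt "-3 0 0 0 1" --pt "-3 0 0 0 1" --pt "-3 0 0 0 1" --pt "-3 0 0 0 1" --pt "-1.5 0 0 0 1"

```text
time: 15.6
eef_pos: [0.4963, -0.3441, 0.2192]
tcp_rot: [0.029, 0.705, -0.032, 0.708]
contact_force: [-0.0, -0.3, 0.5]
opening: 0.999
```

Call:
drive_tool --pt "0 3.5 1.05 0 1" --pt "0 3.5 1.05 0 1" --pt "0 3.5 1.05 0 1" --pt "0 3.5 1.05 0 1" --pt "0 3.5 1.05 0 1" --pt "0 3.5 1.05 0 1" --pt "0 3.5 1.05 0 1" --pt "0 3.5 1.05 0 1" --pt "0 0 0 0 1" --pt "0 0 0 0 1"

```text
time: 16.6
eef_pos: [0.6031, -0.0708, 0.214]
tcp_rot: [0.03, 0.707, -0.03, 0.706]
contact_force: [-0.5, -0.8, 0.3]
opening: 1.0
```

```bash
python3 - <<'E'
from h import *
go(.604,-.0708,.068)
E
```

```text
turn 0.11 shift cm x 14.60 y 0.00 z 0.09 n 2.9 t 16.6 q [-0.28  0.12  1.73 -0.    1.29 -1.77]
```

Call:
drive_tool --pt "2 0 0.1 0 1" --pt "3 0 0 0 1" --pt "3 0 0 0 1" --pt "3 0 0 0 1" --pt "2.5 0 0 0 1" --pt "1.1 0 0 0 1" --pt "0 0 0 0 1" --pt "0 0 0 0 1"

```text
time: 17.4
eef_pos: [0.6049, -0.0724, 0.0694]
tcp_rot: [0.031, 0.706, -0.031, 0.707]
contact_force: [-0.4, -0.1, 0.3]
opening: 1.003
```

Call:
drive_tool --pt "0 0 0 0 0.3" --pt "0 0 0 0 0.3" --pt "0 0 0 0 0.3" --pt "0 0 0 0 0.3" --pt "0 0 0 0 0.3"

```text
time: 17.9
eef_pos: [0.6057, -0.0717, 0.0705]
tcp_rot: [0.031, 0.705, -0.031, 0.708]
contact_force: [-0.8, 1.4, 6.8]
opening: 0.603
```

Call:
drive_tool --pt "-1.0 0 0 0 0.3" --pt "-2.5 0 0 0 0.3" --pt "-3 0 0 0 0.3" --pt "-3 0 0 0 0.3" --pt "-3 0 0 0 0.3" --pt "-2 0 0 0 0.3" --pt "0 0 0 0 0.3"

```text
time: 18.6
eef_pos: [0.6057, -0.072, 0.2168]
tcp_rot: [0.03, 0.704, -0.031, 0.709]
contact_force: [-0.4, 0.1, -4.7]
opening: 0.598
```

Call:
drive_tool --pt "0 -2 -1.2 0 0.3" --pt "0 -3.0 -1.8 0 0.3" --pt "0 -3.0 -1.8 0 0.3" --pt "0 -3.0 -1.8 0 0.3" --pt "0 -3.0 -1.8 0 0.3" --pt "0 -3.0 -1.8 0 0.3" --pt "0 -3.0 -1.8 0 0.3" --pt "0 -3.0 -1.8 0 0.3" --pt "0 -3.0 -1.8 0 0.3" --pt "0 -2.1 -0.9 0 0.3"

```text
time: 19.6
eef_pos: [0.4127, -0.3375, 0.2105]
tcp_rot: [0.032, 0.708, -0.03, 0.705]
contact_force: [0.1, 1.2, -3.4]
opening: 0.6
```

Call:
drive_tool --pt "0 0 0 0 0.3" --pt "0 0 0 0 0.3" --pt "0 0 0 0 0.3"

```text
time: 19.9
eef_pos: [0.4152, -0.3359, 0.2118]
tcp_rot: [0.031, 0.707, -0.03, 0.706]
contact_force: [0.6, 0.4, -3.9]
opening: 0.605
```

```bash
python3 - <<'E'
from h import *
go(.413,-.336,.066)
E
```

```text
turn 0.04 shift cm x 14.58 y -0.03 z -0.22 n 2.9 t 19.9 q [-0.87 -0.04  1.9   0.    1.29 -2.35]
```

Call:
drive_tool --pt "1.5 0 -0.2 0 0.3" --pt "3 0 0 0 0.3" --pt "3 0 0 0 0.3" --pt "3 0 0 0 0.3" --pt "2 0 0 0 0.3" --pt "1 0 0 0 0.3" --pt "0.6 0 0 0 0.3" --pt "0.4 0 0 0 0.3" --pt "0 0 0 0 0.3" --pt "0.2 0 0 0 0.3"

```text
time: 20.9
eef_pos: [0.4142, -0.3378, 0.0676]
tcp_rot: [0.03, 0.706, -0.032, 0.707]
contact_force: [-0.2, 0.4, -3.3]
opening: 0.601
```

Call:
drive_tool --pt "0.1 0 0 0 0.3" --pt "0 0 0 0 0.3" --pt "0 0 0 0 0.3"

```text
time: 21.2
eef_pos: [0.4135, -0.3372, 0.0657]
tcp_rot: [0.031, 0.706, -0.031, 0.707]
contact_force: [0.3, -0.5, -1.8]
opening: 0.601
```

Touching; a hair more, then release, rise, move toward the brass and look.

Call:
drive_tool --pt "0.1 0 0 0 0.3" --pt "0 0 0 0 0.3" --pt "0 0 0 0 1" --pt "0 0 0 0 1" --pt "0 0 0 0 1" --pt "0 0 0 0 1" --pt "-1.5 0 0 0 1" --pt "-3 0 0 0 1" --pt "-3 0 0 0 1" --pt "-3 0 0 0 1"

```text
time: 22.2
eef_pos: [0.4134, -0.337, 0.1715]
tcp_rot: [0.031, 0.706, -0.031, 0.707]
contact_force: [1.4, -0.7, -0.4]
opening: 0.996
```

Call:
drive_tool --pt "-2 0 0 0 1" --pt "-2.5 0 0 0 1" --pt "0 4.0 1.6 0 1" --pt "0 4.0 1.6 0 1" --pt "0 4.0 1.6 0 1" --pt "0 4.0 1.6 0 1" --pt "0 4.0 0 0 1" --pt "0 4.0 0 0 1" --pt "0 4.0 0 0 1" --pt "0 4.0 0 0 1"

```text
time: 23.2
eef_pos: [0.5051, -0.0221, 0.2156]
tcp_rot: [0.031, 0.706, -0.031, 0.707]
contact_force: [0.1, -0.1, -0.4]
opening: 0.996
```

Call:
drive_tool --pt "0 2 1 0 1" --pt "0 0 0 0 1" --pt "0 0 0 0 1"

```text
time: 23.5
eef_pos: [0.5168, -0.0047, 0.215]
tcp_rot: [0.03, 0.706, -0.031, 0.707]
contact_force: [0.2, -0.7, 0.3]
opening: 1.0
```

```bash
python3 - <<'E'
from h import *
c=snap('wrist');t=snap('top')
cv2.imwrite('pics/w3.png',np.hstack([c['frame'],t['frame']])[:,:,::-1][:, :][::1,::1])
a=cv2.imread('pics/w3.png'); cv2.imwrite('pics/w3.png',np.vstack([cv2.resize(a[:,:560],(560,420))[:300],a[180:,560+180:][:240,:380] if 0 else cv2.copyMakeBorder(a[170:350,560+190:560+490],0,0,0,260,cv2.BORDER_CONSTANT)]))
import pickle;pickle.dump((c,t),open('v.pkl','wb'))
s=readout.get_state();print(s['eef_pos'])
E
```

```text
[ 0.51655232 -0.00555685  0.21465717]
```

View pics/w3.png

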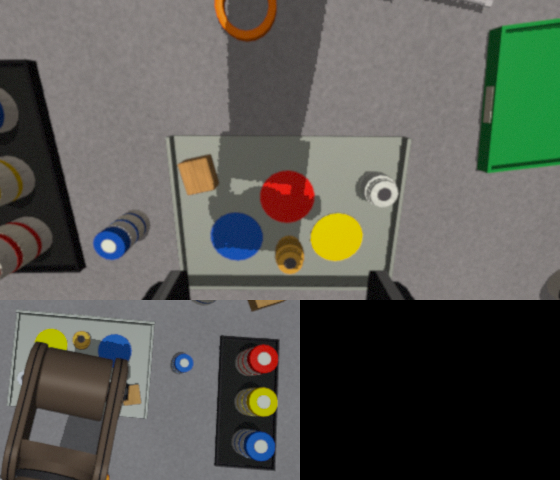

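```bash
python3 - <<'E'
from h import *
import pickle
c,t=pickle.load(open('v.pkl','rb'))
hsv=cv2.cvtColor(c['frame'],cv2.COLOR_RGB2HSV); w=np.zeros((420,560),bool); w[150:268,180:372]=1
for n,(a,b) in dict(red=(172,8),blue=(105,125),yellow=(26,34)).items():
    H=hsv[:,:,0];m=((H>=a)&(H<=b) if a<b else (H>=a)|(H<=b))&(hsv[:,:,1]>150)&w
    k,l,st,ce=cv2.connectedComponentsWithStats(m.astype(np.uint8)); i=1+st[1:,4].argmax()
    cs=cv2.findContours((l==i).astype(np.uint8),0,cv2.CHAIN_APPROX_NONE)[0]
    e=cv2.fitEllipse(cv2.convexHull(max(cs,key=len))); print(n,st[i],np.round(e[0],1),np.round(e[1],1),at(c,*e[0],.009).round(4))
print('brass',at(c,290,263,.056).round(4))
for n,u,v in(('r',454,229),('y',453,272),('b',450.5,316.5)):print(n,at(t,u,v,.114).round(4))
p=at(c,290,263,.056);p=(p+[.6225,.0002,0])/2
go(p[0],p[1],.085);
E
```

```text
red [ 260  171   55   52 2208] [286.8 196.2] [51.6 54.1] [0.5518 0.0033 0.009 ]
blue [ 211  213   51   47 1866] [236.3 236. ] [46.2 50.9] [ 0.6021 -0.0692  0.009 ]
yellow [ 311  213   52   48 1917] [336.1 236.5] [46.8 51.8] [0.6145 0.0655 0.009 ]
brass [6.232e-01 5.000e-04 5.600e-02]
r [ 0.5753 -0.3482  0.114 ]
y [ 0.4944 -0.3434  0.114 ]
b [ 0.4121 -0.3357  0.114 ]
turn -0.05 shift cm x 12.97 y 1.52 z 10.54 n 2.6 t 23.6 q [-0.21 -0.09  1.94 -0.    1.29 -1.69]
```

Call:
drive_tool --pt "0 0.5 3.5 0 1" --pt "0 0.5 3.5 0 1" --pt "0 0.5 3.5 0 1" --pt "2 0 0 0 1" --pt "4 0 0 0 1" --pt "4 0 0 0 1" --pt "4 0 0 0 1" --pt "2 0 0 0 1" --pt "0 0 0 0 1" --pt "0 0 0 0 1"

```text
time: 24.6
eef_pos: [0.6229, -0.0, 0.0548]
tcp_rot: [0.031, 0.706, -0.031, 0.707]
contact_force: [0.3, 0.4, 0.6]
opening: 0.999
```

```bash
python3 - <<'E'
from h import *
go(.6228,.0004,.015)
E
```

```text
turn -0.09 shift cm x 3.98 y 0.04 z -0.01 n 0.8 t 24.6 q [-0.16  0.32  1.81 -0.    1.02 -1.64]
```

Call:
drive_tool --pt "2 0 0 0 1" --pt "1.5 0 0 0 1" --pt "0.5 0 0 0 1" --pt "0 0 0 0 1" --pt "0 0 0 0 1"

```text
time: 25.1
eef_pos: [0.6232, 0.0011, 0.0151]
tcp_rot: [0.031, 0.706, -0.031, 0.707]
contact_force: [0.3, -0.1, 0.4]
opening: 1.001
```

Call:
drive_tool --pt "0 0 0 0 0.2" --pt "0 0 0 0 0.2" --pt "0 0 0 0 0.2" --pt "0 0 0 0 0.2" --pt "0 0 0 0 0.2" --pt "0 0 0 0 0.2" --pt "0 0 0 0 0.2"

```text
time: 25.8
eef_pos: [0.6271, -0.0001, 0.0197]
tcp_rot: [0.03, 0.703, -0.031, 0.71]
contact_force: [-0.9, -1.3, 13.9]
opening: 0.201
```

Call:
drive_tool --pt "-1.0 0 0 0 0.2" --pt "-3 0 0 0 0.2" --pt "-3 0 0 0 0.2" --pt "-3 0 0 0 0.2" --pt "-2 0 0 0 0.2" --pt "0 0 0 0 0.2"

```text
time: 26.4
eef_pos: [0.6249, 0.0009, 0.1383]
tcp_rot: [0.031, 0.704, -0.031, 0.709]
contact_force: [-0.0, -0.2, 0.4]
opening: 0.203
```

Call:
drive_tool --pt "0 2.3 -1.4 0 0.2" --pt "0 3.5 -2.25 0 0.2" --pt "0 3.5 -2.25 0 0.2" --pt "0 3.5 -2.25 0 0.2" --pt "0 3.5 -2.25 0 0.2" --pt "0 3.5 -2.25 0 0.2" --pt "0 3.5 -2.25 0 0.2" --pt "0 3.5 -2.25 0 0.2" --pt "0 3.5 -2.25 0 0.2" --pt "0 0 0 0 0.2"

```text
time: 27.4
eef_pos: [0.452, 0.3229, 0.1321]
tcp_rot: [0.029, 0.708, -0.029, 0.705]
contact_force: [-0.0, -0.8, -0.4]
opening: 0.202
```

```bash
python3 - <<'E'
from h import *
s=readout.get_state();print(s['eef_pos'],s['opening'],s['contact_force'])
go(.456,.319,.013)
snap('side','s4.png')
E
```

```text
[0.45204298 0.32286092 0.13208414] 0.20236913981627297 [-0.04639124 -0.81396125 -0.38721524]
turn 0.31 shift cm x 11.91 y -0.35 z 0.43 n 2.4 t 27.4 q [ 0.44  0.08  1.92  0.    1.14 -1.05]
```

View pics/s4.png

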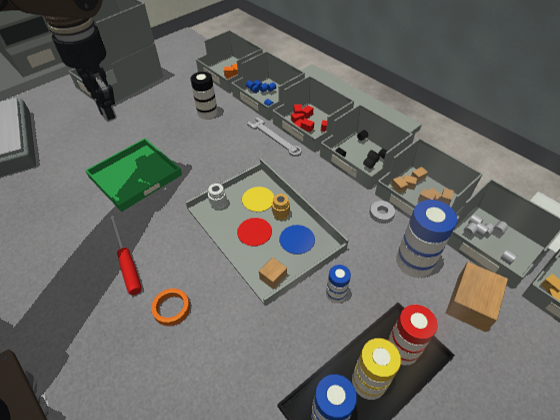

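```bash
python3 - <<'E'
from h import *
t=snap('top'); a=t['frame'][:,:,::-1][170:300,185:355]
s=cv2.imread('pics/s4.png')[170:270,180:350]
cv2.imwrite('pics/c5.png',np.vstack([cv2.resize(a,(680,320),interpolation=2)if 0 else cv2.resize(a,None,fx=2.5,fy=2.5,interpolation=2),cv2.resize(s,None,fx=2.5,fy=2.5,interpolation=2)]))
E
```

```text
(no output)
```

View pics/c5.png

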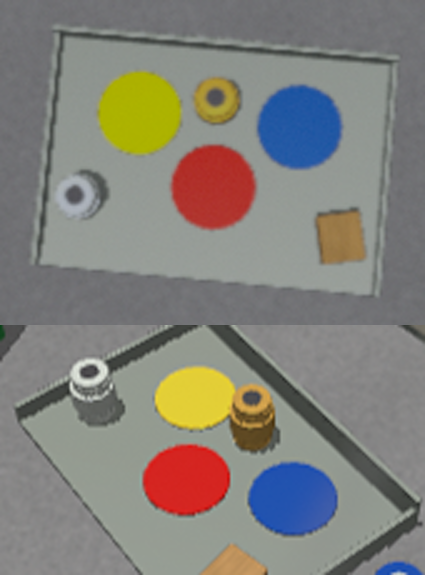

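```bash
python3 - <<'E'
from h import *
go(.6228,.0004,.132);t=snap('top');print(at(t,271.5,208.4,.056))
E
```

```text
turn 0.14 shift cm x 0.05 y -30.37 z 19.57 n 6.4 t 27.5 q [ 0.43  0.08  1.92 -0.    1.14 -1.05]
[ 0.62247633 -0.00079116  0.056     ]
```

Call:
drive_tool --pt "0 -3.7 2.4 0 1" --pt "0 -3.8 2.45 0 1" --pt "0 -3.8 2.45 0 1" --pt "0 -3.8 2.45 0 1" --pt "0 -3.8 2.45 0 1" --pt "0 -3.8 2.45 0 1" --pt "0 -3.8 2.45 0 1" --pt "0 -3.8 2.45 0 1" --pt "0 0 0 0 1" --pt "0 0 0 0 1"

```text
time: 28.55
eef_pos: [0.6238, -0.0015, 0.1333]
tcp_rot: [0.033, 0.707, -0.032, 0.706]
contact_force: [-0.1, 0.1, -0.3]
opening: 1.0
```

Call:
drive_tool --pt "3 0 0 0 1" --pt "4 0 0 0 1" --pt "2 0 0 0 1" --pt "1 0 0 0 1" --pt "0 0 0 0 1" --pt "0 0 0 0 1"

```text
time: 29.15
eef_pos: [0.6248, 0.0012, 0.0355]
tcp_rot: [0.031, 0.706, -0.031, 0.707]
contact_force: [0.1, -0.6, 0.7]
opening: 1.002
```

```bash
python3 - <<'E'
from h import *
go(.6225,.000,.014)
E
```

```text
turn 0.02 shift cm x 2.15 y -0.14 z -0.22 n 0.4 t 29.1 q [-0.16  0.35  1.81  0.    0.98 -1.64]
```

Call:
drive_tool --pt "1.1 -0.1 -0.1 0 1" --pt "1.0 0 -0.1 0 1" --pt "0 0 0 0 1" --pt "0 0 0 0 0.6" --pt "0 0 0 0 0.6" --pt "0 0 0 0 0.6" --pt "0 0 0 0 0.5" --pt "0 0 0 0 0.5"

```text
time: 29.95
eef_pos: [0.6222, 0.0002, 0.0135]
tcp_rot: [0.031, 0.706, -0.031, 0.707]
contact_force: [-0.3, 0.1, 0.7]
opening: 0.501
```

Call:
drive_tool --pt "0 0 0 0 0.35" --pt "0 0 0 0 0.35" --pt "0 0 0 0 0.35"

```text
time: 30.25
eef_pos: [0.6223, 0.0002, 0.0135]
tcp_rot: [0.031, 0.706, -0.031, 0.707]
contact_force: [0.5, 0.3, 1.8]
opening: 0.358
```

Call:
drive_tool --pt "0 0 0 0 0.1" --pt "0 0 0 0 0.1" --pt "0 0 0 0 0.1" --pt "0 0 0 0 0.1"

```text
time: 30.65
eef_pos: [0.6224, 0.0002, 0.0137]
tcp_rot: [0.031, 0.706, -0.031, 0.707]
contact_force: [-1.0, 0.7, 5.1]
opening: 0.327
```

```bash
python3 - <<'E'
from h import *
s=snap('side')['frame'][:,:,::-1][120:280,180:350]
w=snap('wrist')['frame'][:,:,::-1]
cv2.imwrite('pics/c6.png',np.hstack([cv2.resize(s,None,fx=2.2,fy=2.2,interpolation=2),cv2.resize(w,(424,352))[:,:]]))
E
```

```text
(no output)
```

View pics/c6.png

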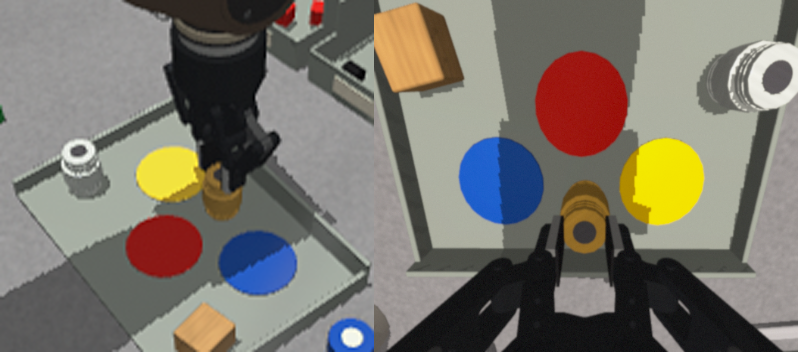

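Call:
drive_tool --pt "0 0 0 0 0.7" --pt "0 0 0 0 0.7" --pt "0 0 0 0 0.7" --pt "0.6 0 0 0 0.7" --pt "0 0 0 0 0.7" --pt "0 0 0 0 0.5" --pt "0 0 0 0 0.5" --pt "0 0 0 0 0.4" --pt "0 0 0 0 0.4" --pt "0 0 0 0 0.4" --force 60

```text
time: 31.75
eef_pos: [0.6221, 0.0002, 0.0073]
tcp_rot: [0.031, 0.706, -0.031, 0.707]
contact_force: [0.1, -0.2, -0.1]
opening: 0.402
```

Call:
drive_tool --pt "0 0 0 0 0.1" --pt "0 0 0 0 0.1" --pt "0 0 0 0 0.1" --pt "0 0 0 0 0.1"

```text
time: 32.15
eef_pos: [0.6225, 0.0002, 0.0078]
tcp_rot: [0.031, 0.706, -0.031, 0.707]
contact_force: [-0.3, 1.0, 3.8]
opening: 0.337
```

Call:
drive_tool --pt "-0.5 0 0 0 0.1" --pt "-1 0 0 0 0.1" --pt "-1 0 0 0 0.1" --pt "0 0 0 0 0.1"

```text
time: 32.55
eef_pos: [0.6235, -0.0001, 0.0344]
tcp_rot: [0.031, 0.705, -0.031, 0.708]
contact_force: [1.1, 0.3, -2.6]
opening: 0.337
```

Call:
drive_tool --pt "-2 0 0 0 0.1" --pt "-3 0 0 0 0.1" --pt "-3 0 0 0 0.1" --pt "-1.5 0 0 0 0.1" --pt "0 1.5 -1.0 0 0.1" --pt "0 3 -1.9 0 0.1" --pt "0 3 -1.9 0 0.1" --pt "0 3 -1.9 0 0.1" --pt "0 3 -1.9 0 0.1" --pt "0 3 -1.9 0 0.1"

```text
time: 33.55
eef_pos: [0.5287, 0.1754, 0.1248]
tcp_rot: [0.031, 0.708, -0.031, 0.705]
contact_force: [0.0, 0.3, -2.5]
opening: 0.341
```

Call:
drive_tool --pt "0 3 -1.9 0 0.1" --pt "0 3 -1.9 0 0.1" --pt "0 3 -1.9 0 0.1" --pt "0 3 -1.9 0 0.1" --pt "0 1.8 -1.3 0 0.1" --pt "0 0 0 0 0.1" --pt "0 0 0 0 0.1"

```text
time: 34.25
eef_pos: [0.4533, 0.319, 0.1254]
tcp_rot: [0.03, 0.707, -0.031, 0.706]
contact_force: [-0.0, 0.2, -1.9]
opening: 0.338
```

```bash
python3 - <<'E'
from h import *
s=readout.get_state();print(s['eef_pos'],s['opening'],s['contact_force'])
go(.456,.319,.006)
E
```

```text
[0.45325439 0.3190101  0.12542878] 0.3375389977730949 [-0.02748877  0.22853222 -1.85475088]
turn 0.11 shift cm x 11.94 y 0.02 z 0.27 n 2.4 t 34.2 q [ 0.43  0.09  1.93 -0.    1.12 -1.05]
```

Call:
drive_tool --pt "2 0 0.2 0 0.1" --pt "3 0 0 0 0.1" --pt "3 0 0 0 0.1" --pt "2 0 0 0 0.1" --pt "1 0 0 0 0.1" --pt "0.5 0 0 0 0.1" --pt "0.2 0 0 0 0.1" --pt "0 0 0 0 0.1" --pt "0 0 0 0 0.1"

```text
time: 35.15
eef_pos: [0.4582, 0.3192, 0.0115]
tcp_rot: [0.031, 0.706, -0.03, 0.707]
contact_force: [-0.1, -0.2, -2.9]
opening: 0.336
```

Call:
drive_tool --pt "0.3 0 0 0 0.1" --pt "0 0 0 0 0.1" --pt "0 0 0 0 0.1"

```text
time: 35.45
eef_pos: [0.4571, 0.3188, 0.0073]
tcp_rot: [0.031, 0.706, -0.031, 0.706]
contact_force: [0.3, 0.9, -2.5]
opening: 0.338
```

Call:
drive_tool --pt "0.2 0 0 0 0.1" --pt "0 0 0 0 0.1" --pt "0 0 0 0 0.1"

```text
time: 35.75
eef_pos: [0.4576, 0.319, 0.0058]
tcp_rot: [0.031, 0.706, -0.031, 0.707]
contact_force: [-0.0, -0.3, 2.0]
opening: 0.335
```

Call:
drive_tool --pt "0 0 0 0 0.6" --pt "0 0 0 0 0.6" --pt "0 0 0 0 0.6" --pt "0 0 0 0 0.9" --pt "0 0 0 0 0.9" --pt "-2 0 0 0 0.9" --pt "-4 0 0 0 0.9" --pt "-4 0 0 0 1" --pt "-4 0 0 0 1" --pt "-4 0 0 0 1"

```text
time: 36.75
eef_pos: [0.4569, 0.3187, 0.1868]
tcp_rot: [0.031, 0.706, -0.031, 0.706]
contact_force: [0.7, 0.7, -0.1]
opening: 1.0
```

Call:
drive_tool --pt "-3 0 0 0 1" --pt "0 -4.5 0.65 0 1" --pt "0 -4.5 0.65 0 1" --pt "0 -4.5 0.65 0 1" --pt "0 -4.5 0.65 0 1" --pt "0 -4.5 0.65 0 1" --pt "0 -4.5 0.65 0 1" --pt "0 -4.5 0.65 0 1" --pt "0 -4.5 0.65 0 1" --pt "0 -4.5 0.65 0 1"

```text
time: 37.75
eef_pos: [0.4799, -0.0916, 0.2154]
tcp_rot: [0.031, 0.706, -0.031, 0.707]
contact_force: [0.5, 1.0, -0.8]
opening: 1.002
```

Call:
drive_tool --pt "0 -4.5 0.65 0 1" --pt "0 -4.5 0.65 0 1" --pt "0 -4.5 0.65 0 1" --pt "0 -4.5 0.65 0 1" --pt "0 -4.5 0.65 0 1" --pt "0 -2.7 0.5 0 1" --pt "0 0 0 0 1" --pt "0 0 0 0 1"

```text
time: 38.55
eef_pos: [0.4952, -0.3441, 0.2147]
tcp_rot: [0.032, 0.707, -0.031, 0.706]
contact_force: [-0.6, -0.2, 0.5]
opening: 1.004
```

```bash
python3 - <<'E'
from h import *
s=snap('side')['frame'][:,:,::-1]; t=snap('top')['frame'][:,:,::-1]
cv2.imwrite('pics/c7.png',np.vstack([cv2.resize(s[110:230,60:220],None,fx=2.5,fy=2.5),cv2.resize(t[235:345,60:220],None,fx=2.5,fy=2.5)]))
go(.4955,-.3435,.066)
E
```

```text
turn 0.05 shift cm x 14.91 y -0.06 z 0.00 n 3.0 t 38.6 q [-0.77  0.11  1.74  0.    1.29 -2.26]
```

View pics/c7.png

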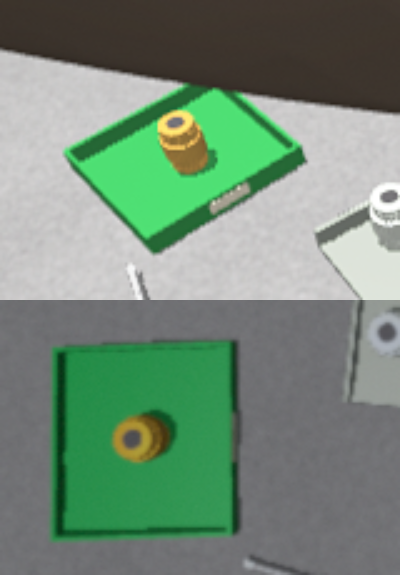

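Call:
drive_tool --pt "2 0 0 0 1" --pt "3 0 0 0 1" --pt "3 0 0 0 1" --pt "3 0 0 0 1" --pt "2.5 0 0 0 1" --pt "1.5 0 0 0 1" --pt "0 0 0 0 1" --pt "0 0 0 0 1" --force 50

```text
time: 39.45
eef_pos: [0.4962, -0.3439, 0.0662]
tcp_rot: [0.03, 0.706, -0.031, 0.707]
contact_force: [-0.9, 0.6, 1.3]
opening: 1.001
```

Call:
drive_tool --pt "0 0 0 0 0.3" --pt "0 0 0 0 0.3" --pt "0 0 0 0 0.3" --pt "0 0 0 0 0.3" --pt "0 0 0 0 0.3"

```text
time: 39.95
eef_pos: [0.4966, -0.345, 0.0676]
tcp_rot: [0.03, 0.706, -0.032, 0.707]
contact_force: [0.2, 0.8, 5.9]
opening: 0.594
```

Call:
drive_tool --pt "-1.0 0 0 0 0.3" --pt "-2.5 0 0 0 0.3" --pt "-3 0 0 0 0.3" --pt "-3 0 0 0 0.3" --pt "-3 0 0 0 0.3" --pt "-2 0 0 0 0.3" --pt "0 0 0 0 0.3" --pt "0 0 0 0 0.3"

```text
time: 40.75
eef_pos: [0.495, -0.3437, 0.2093]
tcp_rot: [0.031, 0.707, -0.031, 0.706]
contact_force: [-0.3, 0.2, -3.8]
opening: 0.594
```

```bash
python3 - <<'E'
from h import *
go(.6150,.066,.2)
E
```

```text
turn -0.01 shift cm x 0.93 y 41.86 z 8.38 n 8.2 t 40.8 q [-0.78  0.12  1.74 -0.    1.28 -2.26]
```

Call:
drive_tool --pt "0 2 0.4 0 0.3" --pt "0 3.4 0.7 0 0.3" --pt "0 3.4 0.7 0 0.3" --pt "0 3.4 0.7 0 0.3" --pt "0 3.4 0.7 0 0.3" --pt "0 3.4 0.7 0 0.3" --pt "0 3.4 0.7 0 0.3" --pt "0 3.4 0.7 0 0.3" --pt "0 3.4 0.7 0 0.3" --pt "0 3.4 0.7 0 0.3"

```text
time: 41.75
eef_pos: [0.5892, -0.0235, 0.2069]
tcp_rot: [0.031, 0.708, -0.031, 0.705]
contact_force: [0.2, -0.8, -3.0]
opening: 0.596
```

Call:
drive_tool --pt "0 3.4 0.7 0 0.3" --pt "0 3.4 0.7 0 0.3" --pt "0 2.4 0.3 0 0.3" --pt "0 0 0 0 0.3" --pt "0 0 0 0 0.3" --pt "0 0 0 0 0.3"

```text
time: 42.35
eef_pos: [0.6147, 0.0642, 0.2085]
tcp_rot: [0.031, 0.707, -0.031, 0.705]
contact_force: [0.0, -0.0, -3.9]
opening: 0.596
```

```bash
python3 - <<'E'
from h import *
go(.6150,.066,.07)
c=snap('wrist')
hsv=cv2.cvtColor(c['frame'],cv2.COLOR_RGB2HSV)
m=((hsv[:,:,1]<60)&(hsv[:,:,2]>150)).astype(np.uint8);m[:200]=0
k,l,st,ce=cv2.connectedComponentsWithStats(m)
s=readout.get_state()
print(s['eef_pos'])
for i in range(1,k):
    if st[i,4]>150:print(st[i],ce[i],at(c,*ce[i],.11+.149).round(4))
E
```

```text
turn -0.04 shift cm x 13.85 y 0.18 z 0.01 n 2.8 t 42.4 q [-0.06  0.15  1.7  -0.    1.29 -1.54]
[0.6149669  0.06400606 0.20894869]
[ 120  200   92   17 1438] [165.63699583 207.54867872] [0.5714 0.0178 0.259 ]
[315 200  20  17 297] [324.65319865 207.54208754] [0.5776 0.0879 0.259 ]
[269 261  21  34 167] [278.77844311 276.23952096] [0.6105 0.0647 0.259 ]
[364 266  85  24 903] [409.29346622 279.2303433 ] [0.6176 0.127  0.259 ]
[127 287  36  30 633] [145.1943128  301.17377567] [ 0.6187 -0.0022  0.259 ]
[457 310  67  35 559] [483.03398927 322.40429338] [0.6461 0.1653 0.259 ]
[314 324  21  27 238] [323.21008403 333.54201681] [0.646  0.0845 0.259 ]
[ 221  326   76   48 1597] [266.34752661 348.14902943] [0.6528 0.0545 0.259 ]
[   0  344   57   49 1250] [ 28.1064 369.148 ] [ 0.6557 -0.0748  0.259 ]
```

Call:
drive_tool --pt "1.5 0.15 0 0 0.3" --pt "3 0 0 0 0.3" --pt "3 0 0 0 0.3" --pt "3 0 0 0 0.3" --pt "1.5 0 0 0 0.3" --pt "1 0 0 0 0.3" --pt "0.5 0 0 0 0.3" --pt "0 0 0 0 0.3" --pt "0 0 0 0 0.3"

```text
time: 43.3
eef_pos: [0.617, 0.0664, 0.0768]
tcp_rot: [0.031, 0.705, -0.031, 0.707]
contact_force: [0.4, 0.9, -3.1]
opening: 0.594
```

Call:
drive_tool --pt "0.3 0 0 0 0.3" --pt "0 0 0 0 0.3" --pt "0 0 0 0 0.3"

```text
time: 43.6
eef_pos: [0.6161, 0.0665, 0.0728]
tcp_rot: [0.031, 0.706, -0.031, 0.707]
contact_force: [0.3, 0.2, -2.7]
opening: 0.593
```

Call:
drive_tool --pt "0.2 0 -0.1 0 0.3" --pt "0 0 0 0 0.3" --pt "0 0 0 0 0.3"

```text
time: 43.9
eef_pos: [0.6165, 0.0667, 0.0727]
tcp_rot: [0.031, 0.705, -0.031, 0.708]
contact_force: [-2.2, 0.6, 6.5]
opening: 0.593
```

Call:
drive_tool --pt "-0.1 0 0 0 0.3" --pt "0 0 0 0 1" --pt "0 0 0 0 1" --pt "0 0 0 0 1" --pt "0 0 0 0 1" --pt "-1.5 0 0 0 1" --pt "-3 0 0 0 1" --pt "-3 0 0 0 1" --pt "-3 0 0 0 1" --pt "-3 0 0 0 1"

```text
time: 44.9
eef_pos: [0.6149, 0.0666, 0.2088]
tcp_rot: [0.031, 0.706, -0.031, 0.707]
contact_force: [-1.0, -0.5, -0.6]
opening: 0.999
```

Call:
drive_tool --pt "-1 0 0 0 1" --pt "0 -3.8 -1.5 0 1" --pt "0 -3.8 -1.5 0 1" --pt "0 -3.8 -1.5 0 1" --pt "0 -3.8 -1.5 0 1" --pt "0 -3.8 -1.5 0 1" --pt "0 -3.8 -1.5 0 1" --pt "0 -3.8 -1.5 0 1" --pt "0 -3.8 -1.5 0 1" --pt "0 -3.8 -1.5 0 1"

```text
time: 45.9
eef_pos: [0.4492, -0.2634, 0.2158]
tcp_rot: [0.031, 0.707, -0.031, 0.706]
contact_force: [-0.4, 0.3, 0.4]
opening: 0.997
```

Call:
drive_tool --pt "0 -3.8 -1.5 0 1" --pt "0 -3.8 -1.5 0 1" --pt "0 0 0 0 1" --pt "0 0 0 0 1"

```text
time: 46.3
eef_pos: [0.4134, -0.3357, 0.2156]
tcp_rot: [0.032, 0.707, -0.031, 0.706]
contact_force: [1.0, 0.5, 0.1]
opening: 0.998
```

```bash
python3 - <<'E'
from h import *
go(.413,-.3365,.066)
E
```

```text
turn -0.13 shift cm x 14.96 y -0.08 z -0.03 n 3.0 t 46.3 q [-0.87 -0.05  1.9   0.    1.29 -2.35]
```

Call:
drive_tool --pt "2 -0.1 0 0 1" --pt "3 0 0 0 1" --pt "3 0 0 0 1" --pt "3 0 0 0 1" --pt "2.5 0 0 0 1" --pt "1.5 0 0 0 1" --pt "0 0 0 0 1" --pt "0 0 0 0 1"

```text
time: 47.1
eef_pos: [0.4146, -0.3363, 0.0669]
tcp_rot: [0.03, 0.706, -0.031, 0.707]
contact_force: [0.2, -0.8, 0.9]
opening: 0.998
```

Call:
drive_tool --pt "0 0 0 0 0.3" --pt "0 0 0 0 0.3" --pt "0 0 0 0 0.3" --pt "0 0 0 0 0.3" --pt "0 0 0 0 0.3"

```text
time: 47.6
eef_pos: [0.4149, -0.3373, 0.0685]
tcp_rot: [0.03, 0.706, -0.032, 0.707]
contact_force: [-0.4, 2.2, 4.9]
opening: 0.592
```

Call:
drive_tool --pt "-1.0 0 0 0 0.3" --pt "-2.5 0 0 0 0.3" --pt "-3 0 0 0 0.3" --pt "-3 0 0 0 0.3" --pt "-3 0 0 0 0.3" --pt "-2 0 0 0 0.3" --pt "0 0 0 0 0.3" --pt "0 0 0 0 0.3"

```text
time: 48.4
eef_pos: [0.4135, -0.3361, 0.2107]
tcp_rot: [0.031, 0.707, -0.031, 0.706]
contact_force: [-0.3, -0.0, -4.5]
opening: 0.594
```

Call:
drive_tool --pt "0 2 1.2 0 0.3" --pt "0 3.1 1.8 0 0.3" --pt "0 3.1 1.8 0 0.3" --pt "0 3.1 1.8 0 0.3" --pt "0 3.1 1.8 0 0.3" --pt "0 3.1 1.8 0 0.3" --pt "0 3.1 1.8 0 0.3" --pt "0 3.1 1.8 0 0.3" --pt "0 3.1 1.8 0 0.3" --pt "0 1.5 0.9 0 0.3"

```text
time: 49.4
eef_pos: [0.6026, -0.0661, 0.208]
tcp_rot: [0.031, 0.708, -0.029, 0.705]
contact_force: [-1.1, -0.8, -2.7]
opening: 0.588
```

Call:
drive_tool --pt "0 0 0 0 0.3" --pt "0 0 0 0 0.3" --pt "0 0 0 0 0.3"

```text
time: 49.7
eef_pos: [0.602, -0.0699, 0.2102]
tcp_rot: [0.031, 0.707, -0.031, 0.706]
contact_force: [-0.5, 0.5, -1.8]
opening: 0.587
```

```bash
python3 - <<'E'
from h import *
go(.603,-.069,.073)
E
```

```text
turn -0.06 shift cm x 13.72 y 0.10 z 0.09 n 2.7 t 49.7 q [-0.28  0.12  1.73 -0.    1.29 -1.76]
```

Call:
drive_tool --pt "1.5 0.1 0 0 0.3" --pt "3 0 0 0 0.3" --pt "3 0 0 0 0.3" --pt "3 0 0 0 0.3" --pt "1.5 0 0 0 0.3" --pt "1 0 0 0 0.3" --pt "0.6 0 0 0 0.3" --pt "0.2 0 0 0 0.3" --pt "0 0 0 0 0.3" --pt "0 0 0 0 0.3"

```text
time: 50.7
eef_pos: [0.604, -0.0681, 0.0746]
tcp_rot: [0.031, 0.706, -0.031, 0.707]
contact_force: [0.9, 0.0, -2.7]
opening: 0.591
```

Call:
drive_tool --pt "0.2 0 0 0 0.3" --pt "0 0 0 0 0.3" --pt "0 0 0 0 0.3"

```text
time: 51.0
eef_pos: [0.6047, -0.0681, 0.0736]
tcp_rot: [0.031, 0.705, -0.031, 0.708]
contact_force: [-0.0, 2.0, 6.0]
opening: 0.587
```

Call:
drive_tool --pt "-0.1 0 -0.1 0 0.3" --pt "0 0 0 0 1" --pt "0 0 0 0 1" --pt "0 0 0 0 1" --pt "0 0 0 0 1" --pt "-1.5 0 0 0 1" --pt "-3 0 0 0 1" --pt "-3 0 0 0 1" --pt "-3 0 0 0 1" --pt "-3 0 0 0 1"

```text
time: 52.0
eef_pos: [0.6021, -0.0679, 0.2098]
tcp_rot: [0.031, 0.706, -0.031, 0.707]
contact_force: [0.6, -0.4, -0.5]
opening: 0.997
```

Call:
drive_tool --pt "-1 0 0 0 1" --pt "0 -4 0 0 1" --pt "0 -4 0 0 1" --pt "0 -4 0 0 1" --pt "0 -4 0 0 1" --pt "0 -4 0 0 1" --pt "0 -4 0 0 1" --pt "0 -4.1 -0.3 0 1" --pt "0 0 0 0 1" --pt "0 0 0 0 1"

```text
time: 53.0
eef_pos: [0.5738, -0.3481, 0.2162]
tcp_rot: [0.032, 0.707, -0.031, 0.706]
contact_force: [0.5, 0.6, -0.3]
opening: 0.997
```

```bash
python3 - <<'E'
from h import *
go(.577,-.3483,.066)
E
```

```text
turn -0.11 shift cm x 15.02 y 0.00 z 0.32 n 3.0 t 53.0 q [-0.7   0.26  1.56  0.    1.32 -2.18]
```

Call:
drive_tool --pt "2 0 0.25 0 1" --pt "3 0 0 0 1" --pt "3 0 0 0 1" --pt "3 0 0 0 1" --pt "2.5 0 0 0 1" --pt "1.5 0 0 0 1" --pt "0 0 0 0 1" --pt "0 0 0 0 1"

```text
time: 53.8
eef_pos: [0.5777, -0.3474, 0.0681]
tcp_rot: [0.03, 0.706, -0.031, 0.707]
contact_force: [0.3, -0.4, 0.3]
opening: 0.997
```

Call:
drive_tool --pt "0 0 0 0 0.3" --pt "0 0 0 0 0.3" --pt "0 0 0 0 0.3" --pt "0 0 0 0 0.3" --pt "0 0 0 0 0.3"

```text
time: 54.3
eef_pos: [0.5783, -0.3485, 0.07]
tcp_rot: [0.03, 0.705, -0.032, 0.708]
contact_force: [-0.1, 1.6, 5.8]
opening: 0.583
```

Call:
drive_tool --pt "-1.0 0 0 0 0.3" --pt "-2.5 0 0 0 0.3" --pt "-3 0 0 0 0.3" --pt "-3 0 0 0 0.3" --pt "-3 0 0 0 0.3" --pt "-2 0 0 0 0.3" --pt "0 0 0 0 0.3" --pt "0 0 0 0 0.3"

```text
time: 55.1
eef_pos: [0.5766, -0.3475, 0.2115]
tcp_rot: [0.031, 0.707, -0.031, 0.706]
contact_force: [0.4, 0.4, -3.1]
opening: 0.582
```

Call:
drive_tool --pt "0 1.9 -0.3 0 0.3" --pt "0 3.1 -0.5 0 0.3" --pt "0 3.1 -0.5 0 0.3" --pt "0 3.1 -0.5 0 0.3" --pt "0 3.1 -0.5 0 0.3" --pt "0 3.1 -0.5 0 0.3" --pt "0 3.1 -0.5 0 0.3" --pt "0 3.1 -0.5 0 0.3" --pt "0 3.1 -0.5 0 0.3" --pt "0 3.1 -0.5 0 0.3"

```text
time: 56.1
eef_pos: [0.5532, -0.0442, 0.2097]
tcp_rot: [0.031, 0.708, -0.03, 0.705]
contact_force: [-0.1, 0.5, -1.0]
opening: 0.58
```

Call:
drive_tool --pt "0 3.1 -0.5 0 0.3" --pt "0 1.9 -0.3 0 0.3" --pt "0 0 0 0 0.3" --pt "0 0 0 0 0.3" --pt "0 0 0 0 0.3"

```text
time: 56.6
eef_pos: [0.5509, 0.0035, 0.2112]
tcp_rot: [0.031, 0.707, -0.031, 0.706]
contact_force: [-0.2, -0.4, -1.6]
opening: 0.584
```

```bash
python3 - <<'E'
from h import *
go(.552,.0033,.073)
E
```

```text
turn -0.02 shift cm x 13.82 y -0.01 z 0.11 n 2.8 t 56.6 q [-0.18 -0.    1.86 -0.    1.28 -1.66]
```

Call:
drive_tool --pt "1.5 0 0 0 0.3" --pt "3 0 0 0 0.3" --pt "3 0 0 0 0.3" --pt "3 0 0 0 0.3" --pt "1.5 0 0 0 0.3" --pt "1 0 0 0 0.3" --pt "0.6 0 0 0 0.3" --pt "0.2 0 0 0 0.3" --pt "0 0 0 0 0.3" --pt "0 0 0 0 0.3"

```text
time: 57.6
eef_pos: [0.5524, 0.0037, 0.0753]
tcp_rot: [0.031, 0.706, -0.031, 0.707]
contact_force: [-0.1, -0.1, -1.2]
opening: 0.58
```

Call:
drive_tool --pt "0.2 0 0 0 0.3" --pt "0 0 0 0 0.3" --pt "0 0 0 0 0.3"

```text
time: 57.9
eef_pos: [0.5534, 0.0037, 0.0751]
tcp_rot: [0.031, 0.705, -0.031, 0.708]
contact_force: [-1.6, 0.3, 5.7]
opening: 0.579
```

Contact. Release, rise, retreat away from the bay for a clear top view.

Call:
drive_tool --pt "-0.1 0 0 0 0.3" --pt "0 0 0 0 1" --pt "0 0 0 0 1" --pt "0 0 0 0 1" --pt "0 0 0 0 1" --pt "-1.5 0 0 0 1" --pt "-3 0 0 0 1" --pt "-3 0 0 0 1" --pt "-3 0 0 0 1" --pt "-3 0 0 0 1"

```text
time: 58.9
eef_pos: [0.5517, 0.0039, 0.2108]
tcp_rot: [0.031, 0.706, -0.031, 0.707]
contact_force: [0.7, 0.2, 0.2]
opening: 0.995
```

Call:
drive_tool --pt "-1 0 0 0 1" --pt "0 -4 0 0 1" --pt "0 -4 0 0 1" --pt "0 -4 0 0 1" --pt "0 -4 0 0 1" --pt "0 -4 0 0 1" --pt "0 -4 0 0 1" --pt "0 -4 0 0 1" --pt "0 -4 0 0 1" --pt "0 -4 0 0 1"

```text
time: 59.9
eef_pos: [0.5195, -0.3561, 0.2175]
tcp_rot: [0.031, 0.707, -0.031, 0.706]
contact_force: [-0.3, 0.0, 0.5]
opening: 1.001
```

```bash
python3 - <<'E'
from h import *
t=snap('top')['frame'][:,:,::-1];s=snap('side')['frame'][:,:,::-1]
cv2.imwrite('pics/f.png',np.hstack([cv2.resize(t[175:295,190:350],None,fx=3.5,fy=3.5,interpolation=2),s[:,80:320]]) if 0 else np.vstack([cv2.resize(t[175:295,190:350],None,fx=3.5,fy=3.5,interpolation=2)[:,:560],s[110:290]]))
E
```

```text
(no output)
```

View pics/f.png

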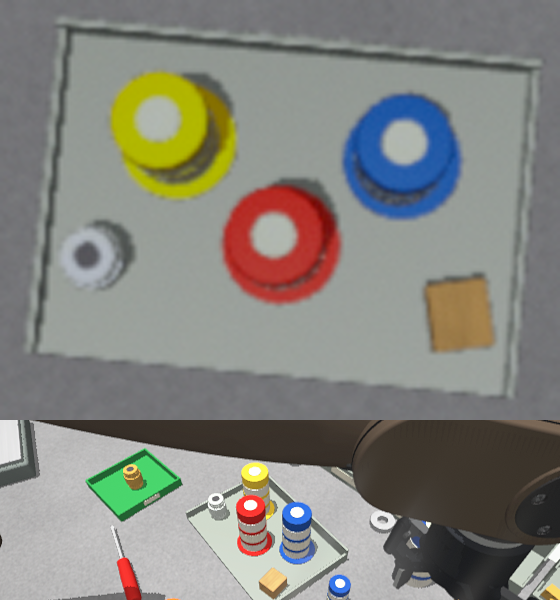

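```bash
python3 - <<'E'
from h import *
t=snap('top')
hsv=cv2.cvtColor(t['frame'],cv2.COLOR_RGB2HSV)
for n,x,y,p in(('y',157,119,(.6148,.0660)),('r',274,234,(.5518,.0033)),('b',404,142,(.6025,-.0690))):
    u,v=(x+.5)/3.5-.5+190,(y+.5)/3.5-.5+175; i,j=int(round(v)),int(round(u))
    w=np.zeros((420,560),np.uint8); w[i-8:i+9,j-8:j+9]=1
    m=((hsv[:,:,1]<90)&(hsv[:,:,2]>130)&(w>0)).astype(np.uint8)
    k,l,st,ce=cv2.connectedComponentsWithStats(m); c=ce[l[i,j]]
    q=at(t,*c,.119)[:2]; print(n,c.round(1),q.round(4),'off pad mm',(1000*(q-p)).round(1))
E
```

```text
y [234.7 208.5] [0.6149 0.0678] off pad mm [0.1 1.8]
r [267.8 241.8] [0.5512 0.0045] off pad mm [-0.6  1.2]
b [305.  215.1] [ 0.602  -0.0664] off pad mm [-0.5  2.6]
```

```bash
python3 -c "
from h import *
print(readout.get_state()['time'],sign_off())"
```

```text
the job is handed in; nothing more can be done
60.05 None
```

The job is handed in at about 60 s of the 141 s allowed. I moved the red, yellow and blue jars to the black side tray and checked that all three stood upright there. I then stood the brass coupling upright in the green issue tray and put each jar back on its own pad.

- **One failed grasp:** the first try at the brass coupling closed without holding it. The camera showed the coupling still standing in its place. I regrasped it about 8 mm lower and it held.
- **Final jar positions:** the last pictures show every jar upright. They measured about 2 mm (yellow), 1 mm (red) and 3 mm (blue) from their pad centres, and the calibration is only good to about 2 mm.
- **Other parts:** the brass coupling stands upright in the green tray and the silver one is still in its corner. The gripper was open and clear of everything at hand-in.
- **Failed check:** I tried to measure the yellow jar in the gripper with the wrist camera before setting it down. That gave no usable reading, so I placed it from the arm's position and the force at contact instead.

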